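# Present a front panel to the edge reader

### The job

Push the metal front panel squarely up against the ledge's guide rail and along it towards the orange edge reader, until just the 30 mm yellow strip at that end sticks out past the end of the ledge. Only push the panel: it must stay lying flat on the ledge, never lifted, tipped or dropped, and the other things on the bench stay where they are. Leave it there, flush with the rail.

Things in the scene. Friction and masses are not known exactly. Their poses are not given: they have to be found in the camera images.
- panel: Flat aluminium radio front panel, 100 mm (its x) by 180 mm (its y) by 6 mm thick, about 0.28 kg, lying loose on the ledge with its 180 mm length roughly along the ledge; blue display mask in the middle and a yellow strip 30 mm wide across each 100 mm end. Origin at the centre of its underside, z up. At the start its +x long side faces the guide rail, 15 to 35 mm (at mid-length) from it and up to 0.12 rad out of line.
- ledge: Fixed green ledge, 170 mm deep (x) by 340 mm long (y), its flat top 45 mm above the bench; along its whole far (+x) edge runs an aluminium guide rail 12 mm thick that rises 15 mm above the top, its inner face at x = +73 mm. Both ends (y = -170 and +170 mm) and the near side are open. Origin at the centre of its underside on the bench, z up; x points roughly away from the robot. With the panel flush to the rail its centre is at ledge x = +23 mm.
- reader: Fixed orange and black round edge reader post, 68 mm across at the foot, 99 mm high, standing on the bench about 150 mm beyond one end of the ledge, either left or right; it marks the end where the panel must stick out. Origin at the centre of its foot.
- tape: Bystander, loose on the bench: tan roll of tape lying flat, 84 mm across, 45 mm high. Origin at its underside. Leave alone.
- dial: Bystander, loose on the bench: small black radio knob, 32 mm across, 20 mm high. Origin at its underside. Leave alone.
- module: Bystander, loose on the bench: green circuit board module with a blue display, 60 x 85 mm, 22 mm high. Origin at its underside. Leave alone.
- pack: Bystander, loose on the bench: black battery pack, 85 x 45 x 12 mm. Origin at its underside. Leave alone.
- driver: Bystander, loose on the bench: screwdriver lying down. Origin at its underside. Leave alone.
- jar: Bystander, loose on the bench: small closed jar, 48 mm across, 55 mm high. Origin at its underside. Leave alone.
- cutters: Bystander, loose on the bench: side cutters with blue handles, lying down, about 150 mm long. Origin at its underside. Leave alone.
There are look-alikes about, which are no part of the job. There is more than one size of the panel; the job needs the smaller.

How it is judged:
By the outcome, as a careful person would: the job done as asked, in the order asked, and still so for the second after the job is handed in, with the robot touching nothing.
It also fails if it takes over 54 s, if anything falls off the work surface, if the arm or the gripper's body presses on something with over 40 N, if the wrist force passes 120 N, or if a joint passes its speed limit or range.

### The arm

A 6-joint arm with a two-finger parallel gripper is mounted at the origin on the work surface. World frame = base frame: x ahead of the robot, y to its left, z up, the work surface at z = 0. Lengths are in mm, angles in degrees, forces in N, time in s.
With the tool pointing down it reaches from about 325 to 925 mm from the base axis. Payload 3.1 kg.
Tool frame: the origin (TCP) lies at the very end of the fingers, on their centre line; the grasp point (between the pads) lies grasp_offset behind it (grasp_offset is the distance from the TCP to the grasp point, in mm); z points along the fingers, y is the line along which they close (so a half turn about z gives the same grasp; the last joint's range is limited). The gripper opens to 85 mm and grips with 20 to 120 N. Pads are 22 mm wide; open, the fingers measure 114 mm over their backs; the gripper's body (76 mm by 85 mm) begins 54 mm behind the grasp point. The pads swing forward as they close: fully open they stand 13 mm farther back than shut.
Start: joints at [-75.126, 12.427, 92.441, -0, 75.132, -6.429], TCP at [227.08, -582.301, 231.3] pointing down, gripper open.
Joint ranges: [-157.48, 157.48], [-44.54, 120.13], [17.64, 146.25], [-64.5, 244.5], [7.68, 150.69], [-147.95, 147.95]. Speed limits (degrees/s): [159.86, 159.86, 180, 180, 180, 180].

### API

Orientations are given as [roll, pitch, yaw] about the fixed x, y, z axes, in that order (R = Rz(yaw) Ry(pitch) Rx(roll)).
In Python, from station import * gives the robot as it stands. Calls block until the motion is done:
- goto(position, orientation): joint-space move of the TCP to a pose.
- move_l(position, attitude=None, speed=150): straight line of the TCP; attitude=None keeps the orientation; speed is the mean speed in mm/s.
- move_j(angles): joint-space move.
- grip(opening, squeeze=None): finger opening in mm; squeeze is the grip in N (None keeps the last); returns when the fingers have stopped.
- wait(seconds).
- solve_ik(position, orientation): joint angles nearest the present ones, or None.
- get_obs(): the state.
- get_image(name): name is "scene" or "top"; returns the picture (420x560x3 uint8, red, green, blue); there is no depth.
- get_calibration(name): a dict with "fx", "fy", "cx", "cy" (pixels), "D" ([k1, k2, p1, p2, k3] as OpenCV has them; the pictures are not rectified), "R" (3x3) and "t" (3): a world point X has camera coordinates R X + t. Camera axes: x right, y down, z forward; pixel columns grow to the right and rows downward; lengths in mm; the calibration is good to about 2 mm. A picture is of the moment at which its call begins. get_calibration takes no time and is no camera call.
A pose or a line that the arm cannot do raises Unreachable and nothing moves.
- sign_off(): hands the job in; it is judged then, once.
Trained networks look in the newest picture that a camera, given by its name, has taken for a name from the list of things; names that differ only in an ending like _2 or _b are one class to them, and where a whole thing is asked for, a point or a joint stands for the part that bears it (a point fixed in the world has none). Each returns a list of dicts, best first, with "score" (0 to 1); they miss things now and then, are a little off and sometimes report something else, mostly with a low value. They report only what shows in the picture. A call takes as long as a camera call. They do not tell look-alikes from the thing itself.
- spot_in(name, camera): "extent" ([centre column, centre row, width, height] in pixels, round what is visible of it).
- regions_of(name, camera): "region" (420x560 bool, what is visible of it) and "extent" ([centre column, centre row, width, height] in pixels, round what is visible of it).
The state is a dict: "t": time; "joint_pos": joint angles; "qvel": joint speeds; "effort": joint torques, N m; "tcp_pos": TCP position; "ee_rot": TCP orientation; "wrist_force": force on the tool from outside, world axes, zero at the start; "moment": the same for the moment, N m; "grip_width": finger opening in mm; "grip_force": force on a finger pad.
Only numpy, scipy, OpenCV 4.12 (cv2) and the standard library are available. Lean on these libraries where they do the work, as an engineer would, in place of code of your own. Each camera call takes 0.05 s, during which the arm holds its last target. There are 200 camera calls.

## Working session

There is one attempt and no reset: what is moved stays moved. The work goes in short steps, each a Python script; the robot and the scene stay as the last script left them, time stands still between calls to the robot, and variables do not carry over. Pictures are saved under pics/ and viewed, at most 10 in all, crops included, and the job is handed in when it is done.

```bash
mkdir -p pics; python3 - <<'E'
from station import *
import cv2
for n in ("scene","top"):
    im=get_image(n); cv2.imwrite(f"pics/{n}0.png",im[:,:,::-1])
    c=get_calibration(n); print(n,{k:(v if not hasattr(v,'tolist') else v.tolist()) for k,v in c.items()})
    for o in ("panel","ledge","reader"):
        print(o,[(round(d["score"],2),[int(x) for x in d["extent"]]) for d in spot_in(o,n)])
print(get_obs())
E
```

```text
scene {'fx': 426.13825135708424, 'fy': 426.13825135708424, 'cx': 283.17026760000465, 'cy': 211.72878268511175, 'D': [-0.03828821045052377, 0.0, 0.0, 0.0, 0.0], 'R': [[-0.7274766665293207, 0.6861011191552907, -0.006553926246550934], [0.42983218979584403, 0.4482664198698561, -0.7837738866741935], [-0.5348102357572235, -0.5729943028607872, -0.6210117073118535]], 't': [326.60256633164755, -146.24847796350818, 1265.3097797045068]}
panel [(0.91, [268, 265, 88, 68]), (0.88, [447, 243, 113, 51])]
ledge [(0.93, [255, 262, 158, 124]), (0.18, [291, 208, 35, 21])]
reader [(0.58, [190, 182, 25, 41])]
top {'fx': 515.8960760586573, 'fy': 515.8960760586573, 'cx': 277.2794366502351, 'cy': 205.8047372391481, 'D': [-0.19240610198670569, 0.0, 0.0, 0.0, 0.0], 'R': [[0.02312509987292691, -0.9994643777886753, -0.02315571824331044], [-0.9969747589473194, -0.02133590402655359, -0.07474027844009994], [0.07420619770478162, 0.02481404301733416, -0.9969341520337901]], 't': [40.39864462136234, 466.9855180208957, 1210.4138313950737]}
panel [(0.59, [178, 314, 108, 101])]
ledge [(0.91, [283, 159, 147, 83])]
reader [(0.72, [415, 182, 32, 26])]
{'t': 0.4, 'joint_pos': array([-7.51260936e+01,  1.24349704e+01,  9.24512859e+01, -7.24934845e-04,
        7.51333379e+01, -6.43104274e+00]), 'qvel': array([ 0.02142629, -0.11835489, -0.1362451 ,  0.04076818, -0.00416203,
        0.03979446]), 'effort': array([-1.17405089e-04, -3.96243954e+01, -3.03630996e+01, -1.30343274e-04,
        3.84794490e-03,  1.01842596e-05]), 'tcp_pos': array([ 227.05002265, -582.19818062,  231.12496539]), 'ee_rot': array([-1.79980451e+02, -1.49849773e-03,  2.13051350e+01]), 'wrist_force': array([ 0.70282843, -0.43466166, -0.35695139]), 'moment': array([-0.04872801,  0.03394071,  0.0610101 ]), 'grip_force': 0.0, 'grip_width': 85.52995985173239}
```

View pics/top0.png

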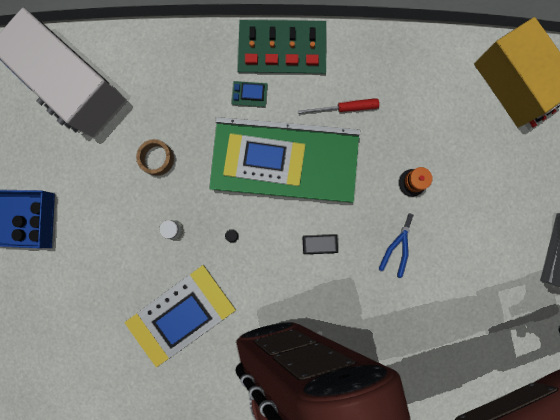

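View pics/scene0.png

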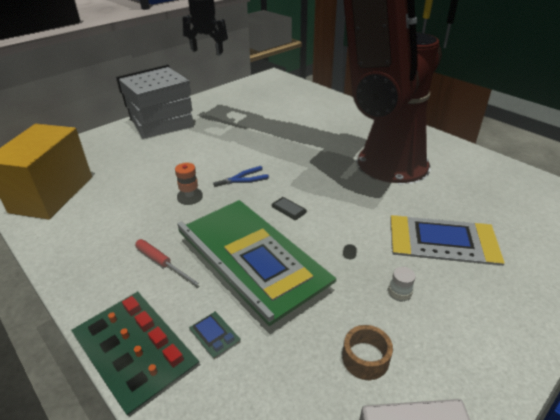

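The top view shows the ledge at about (210–360, 120–203), with the small panel on it at (264,160), left of centre. The rail is on the far side and the reader is to the right at (415,182), so the panel goes right (world −y). The larger look-alike lies on the bench at (180,315). Next I fit the poses.

```bash
cat > h.py <<'E'
from station import *
import cv2, numpy as np
from scipy.optimize import minimize
C={n:get_calibration(n) for n in("scene","top")}
def proj(n,P):
    c=C[n];K=np.array([[c["fx"],0,c["cx"]],[0,c["fy"],c["cy"]],[0,0,1]])
    return cv2.projectPoints(np.float64(P),cv2.Rodrigues(np.array(c["R"]))[0],np.float64(c["t"]),K,np.float64(c["D"]))[0][:,0]
def box(x0,x1,y0,y1,z0,z1): return np.array([[x,y,z] for x in(x0,x1) for y in(y0,y1) for z in(z0,z1)],float)
PANEL=[box(-50,50,-90,90,45,51)]
LEDGE=[box(-85,85,-170,170,0,45),box(73,85,-170,170,45,60)]
def tf(p,P):
    c,s=np.cos(p[2]),np.sin(p[2]); return np.c_[p[0]+c*P[:,0]-s*P[:,1],p[1]+s*P[:,0]+c*P[:,1],P[:,2]]
def sil(n,bs,p):
    m=np.zeros((1680,2240),np.uint8)
    for b in bs:
        q=(proj(n,tf(p,b))+.5)*4-.5
        cv2.fillConvexPoly(m,cv2.convexHull(np.round(q*16).astype(np.int32)),1,shift=4)
    return cv2.resize(m.astype(np.float32),(560,420),interpolation=cv2.INTER_AREA)
def fit(bs,masks,p0):
    f=lambda u:sum(np.abs(sil(n,bs,[u[0],u[1],u[2]/100])-m).sum()/m.sum() for n,m in masks.items())
    u0=np.array([p0[0],p0[1],p0[2]*100])
    for s in (15,5):
        r=minimize(f,u0,method="Nelder-Mead",options=dict(initial_simplex=np.r_[[u0],u0+np.diag([s,s,s/2])],xatol=.05,fatol=1e-5)); u0=r.x
    return np.array([r.x[0],r.x[1],r.x[2]/100]),r.fun
def measure(name,bs,p0,cams=("scene","top")):
    masks={}
    for n in cams:
        get_image(n); best=None
        want=proj(n,[[p0[0],p0[1],48]])[0]
        L=[d for d in regions_of(name,n) if np.hypot(*(np.array(d["extent"][:2])-want))<30]
        if L:
            m=L[0]["region"].astype(np.uint8)
            if name=="ledge":
                h=cv2.convexHull(cv2.findNonZero(m)); m=cv2.fillConvexPoly(m.copy(),h,1)
            masks[n]=m.astype(np.float32)
    out={}
    for n in masks: out[n]=fit(bs,{n:masks[n]},p0)
    out["both"]=fit(bs,masks,p0); return out
def rel(p,l):
    d=p[:2]-l[:2];c,s=np.cos(l[2]),np.sin(l[2]);return np.array([c*d[0]+s*d[1],-s*d[0]+c*d[1],p[2]-l[2]])
def pix2w(n,uv,z):
    return minimize(lambda q:((proj(n,[[q[0],q[1],z]])[0]-uv)**2).sum(),[500,0],method="Nelder-Mead").x
E
python3 - <<'E'
from h import *
np.set_printoptions(precision=3,suppress=True)
l0=[*pix2w("top",[284,162],45),-.07]; p0=[*pix2w("top",[264,160],51),-.07]; print(l0,p0)
L=measure("ledge",LEDGE,l0); P=measure("panel",PANEL,p0)
for k in L: print("L",k,L[k])
for k in P: print("P",k,P[k],rel(P[k][0],L[k][0]) if k in L else "")
if 1:
    im=cv2.resize(get_image("top")[:,:,::-1].copy(),None,fx=4,fy=4,interpolation=cv2.INTER_CUBIC)
    for bs,p in((LEDGE,L["both"][0]),(PANEL,P["both"][0])):
        for b in bs:
            q=(proj("top",tf(p,b[[1,3,7,5]]))+.5)*4-.5
            cv2.polylines(im,[np.round(q).astype(int)],True,(255,0,255),1)
    cv2.imwrite("pics/fit.png",im[420:860,800:1500])
E
```

```text
[np.float64(567.3201744029834), np.float64(36.72930855943284), -0.07] [np.float64(570.1891364149106), np.float64(83.48969758978242), -0.07]
L scene (array([564.355,  19.359,  -0.063]), np.float64(0.09396880120038986))
L top (array([575.67 ,  36.649,  -0.073]), np.float64(0.015232119709253311))
L both (array([575.247,  35.652,  -0.073]), np.float64(0.17429101467132568))
P scene (array([574.957,  84.83 ,  -0.125]), np.float64(0.026476101949810982)) [ 6.431 66.011 -0.062]
P top (array([572.62 ,  84.011,  -0.12 ]), np.float64(0.0442030131816864)) [-6.515 47.011 -0.046]
P both (array([574.142,  84.467,  -0.131]), np.float64(0.08431030064821243)) [-4.646 48.606 -0.058]
```

View pics/fit.png

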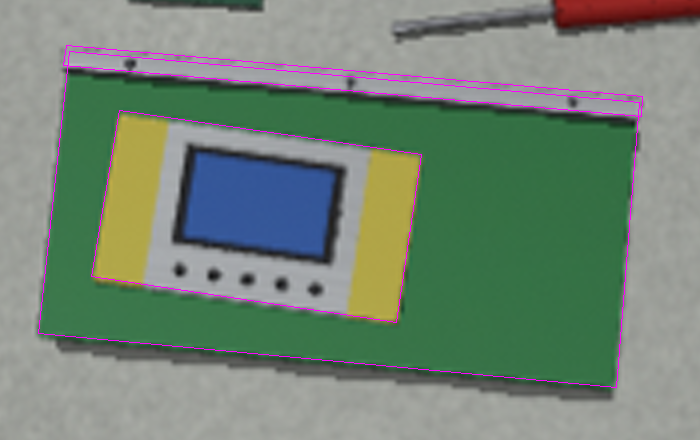

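The overlay matches in the top view: ledge about (575.5, 36.5, −0.073 rad), panel about (−5, +48) in the ledge frame. First I touch the bare ledge with half-open fingers to get the fingertip height, then I push to the rail.

```bash
cat >> h.py <<'E'
L0=np.array([575.5,36.5,-0.073]); ORI=[180,0,np.degrees(L0[2])]
def W(x,y,z): return tf(L0,np.array([[x,y,z]],float))[0]
def F():
    f=np.array(get_obs()["wrist_force"]);c,s=np.cos(L0[2]),np.sin(L0[2]);return np.array([c*f[0]+s*f[1],-s*f[0]+c*f[1],f[2]])
E
python3 - <<'E'
from h import *
np.set_printoptions(precision=2,suppress=True)
goto(W(-10,-105,120),ORI); grip(50)
move_l(W(-10,-105,56)); wait(.2); f0=F(); print(f0,get_obs()["grip_width"])
z=54
while z>28:
    move_l(W(-10,-105,z),speed=40); f=F()-f0
    if abs(f[2])>4: break
    z-=1
print("touch",z,f,get_obs()["tcp_pos"],get_obs()["t"])
move_l(W(-10,-105,z+20))
E
```

```text
[ 0.31  0.11 -0.61] 50.07736124157964
touch 41 [-2.77  0.64  5.9 ] [558.03 -67.49  42.02] 7.7917
```

```bash
python3 - <<'E'
from h import *
np.set_printoptions(precision=2,suppress=True)
Z=44.5;y=48
goto(W(-112,y,75),ORI); move_l(W(-112,y,Z)); wait(.1); f0=F()
move_l(W(-50,y,Z),speed=50); print("x-50",F()-f0)
x=-50
while x<-30:
    x+=1; move_l(W(x,y,Z),speed=30); f=F()-f0
    if abs(f[0])>8: break
print("end",x,f,rel(np.r_[get_obs()["tcp_pos"][:2],0],L0))
move_l(W(x-25,y,Z)); move_l(W(x-35,y,90)); 
P=measure("panel",PANEL,[*tf(L0,np.array([[23,48,0.]]))[0][:2],L0[2]])
for k in P: print(k,P[k],rel(P[k][0],L0))
print(get_obs()["t"]); cv2.imwrite("pics/p1.png",get_image("top")[90:230,180:390,::-1].repeat(3,0).repeat(3,1))
E
```

```text
x-50 [-1.32  0.53  0.38]
end -35 [-8.77  0.71  6.45] [-37.73  47.91   0.07]
scene (array([597.81,  85.46,  -0.06]), np.float64(0.07052680850028992)) [18.67 50.46  0.01]
top (array([600.93,  83.87,  -0.07]), np.float64(1.1203598976135254)) [21.91 49.1   0.  ]
both (array([601.05,  84.16,  -0.08]), np.float64(1.1984124183654785)) [22.  49.4 -0. ]
15.4083
```

View pics/p1.png

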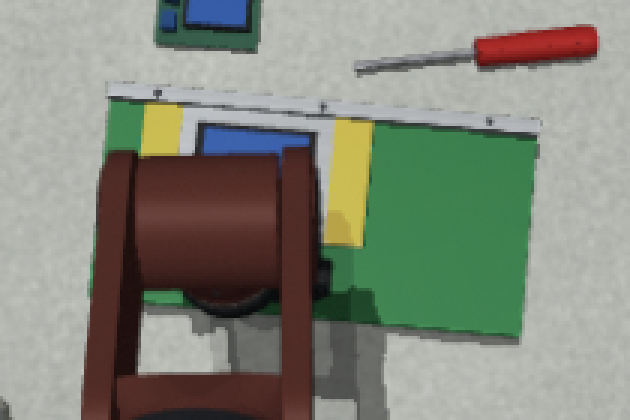

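The panel is flush with the rail: the crop shows its far edge along the rail, with the right yellow strip at (350,180). Next I push its left end along the rail, stop about 10 mm short and measure.

```bash
python3 - <<'E'
from h import *
np.set_printoptions(precision=3,suppress=True)
Z=44.5;x=20
c=[]
for a in(90,-90):
    o=[180,0,ORI[2]+a]; q=solve_ik(W(x,178,Z),o)
    if q is not None: c.append((abs(np.array(q)-get_obs()["joint_pos"]).max(),o,q))
c.sort(key=lambda t:t[0]); o=c[0][1]; print(o,np.round(c[0][2]))
move_l(W(-70,60,130)); goto(W(x,180,110),o); move_l(W(x,180,Z)); wait(.1); f0=F()
y=180
for y in(120,80,40,2):
    move_l(W(x,y,Z),speed=50); f=F()-f0; print(y,f)
    if abs(f[:2]).max()>15: print("STOP");break
print(rel(np.r_[get_obs()["tcp_pos"][:2],0],L0))
move_l(W(x,y+15,Z)); move_l(W(x,y+40,130)); goto(W(x-30,240,180),o)
P=measure("panel",PANEL,[*tf(L0,np.array([[23,-99,0.]]))[0][:2],L0[2]])
for k in P: print(k,P[k],rel(P[k][0],L0))
print(get_obs()["t"]); cv2.imwrite("pics/p2.png",cv2.resize(get_image("top")[100:220,200:400,::-1],None,fx=4,fy=4,interpolation=cv2.INTER_CUBIC))
E
```

```text
[180, 0, np.float64(85.81740809554499)] [13. 27. 96. -0. 57. 17.]
120 [-1.128 -1.327  1.274]
80 [-0.55  -0.286  0.97 ]
40 [-0.174 -0.671  1.04 ]
2 [-0.682  0.039  0.145]
[20.042  1.715  0.073]
scene (array([587.358, -65.612,  -0.051]), np.float64(0.11367170512676239)) [  19.274 -100.975    0.022]
top (array([590.014, -65.956,  -0.07 ]), np.float64(0.027571843937039375)) [  21.948 -101.125    0.003]
both (array([589.924, -65.949,  -0.074]), np.float64(0.14361941814422607)) [  21.858 -101.124   -0.001]
24.025
```

View pics/p2.png

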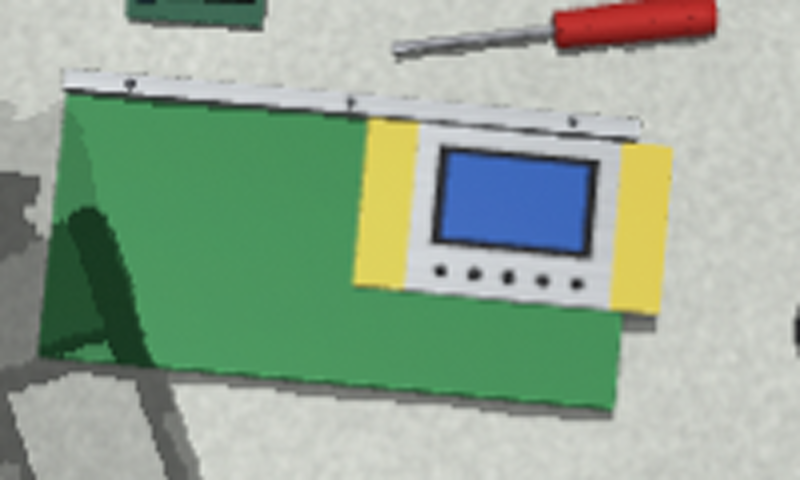

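The panel is flush with the rail. The yellow strip boundary, at (611,307) in the crop, still needs about 7–9 mm to reach the ledge end at (622,315). I'll get that gap from sub-pixel edge profiles.

```bash
cat >> h.py <<'E'
def edges(n="top"):
    im=get_image(n).astype(np.float32)
    def prof(xs,ys,z,w):
        g=0
        for x in xs:
            q=proj(n,np.array([W(x,y,z) for y in ys])).astype(np.float32)
            g=g+cv2.remap(im,q[:,:1],q[:,1:],cv2.INTER_LINEAR)[:,0]@np.float32(w)
        g=g/len(xs)
        g=cv2.GaussianBlur(g.reshape(1,-1),(0,0),4)[0]; d=np.gradient(g); i=np.argmax(np.abs(d)); s=slice(max(i-8,0),i+9)
        return (ys[s]*np.abs(d[s])).sum()/np.abs(d[s]).sum()
    ys=np.arange(-200,-120,.5)
    led=prof(np.arange(-70,-40,3.),ys,45,[-1,1,-1])
    strip=prof(np.arange(0,45,3.),ys[(ys>-185)],51,[0,0,1])
    ys2=np.arange(-225,-175,.5); end=prof(np.arange(0,45,3.),ys2,51,[0,0,1])
    ys3=np.arange(-45,15,.5); back=prof(np.arange(0,45,3.),ys3,51,[1,0,0])
    return led,strip,end,back
E
python3 -c "
from h import *
e=edges();print(e,'sticks',e[0]-e[2],'strip to go',e[1]-e[0],'centre rel',(e[2]+e[3])/2-e[0])"
```

```text
(np.float64(-170.06753733342137), np.float64(-148.76462190958213), np.float64(-190.9496066280793), np.float64(-10.943956253653491)) sticks 20.882069294657924 strip to go 21.302915423839238 centre rel 69.12075589255498
```

```bash
python3 - <<'E'
from h import *
np.set_printoptions(precision=2,suppress=True)
Z=44.5;x=20;o=[180,0,ORI[2]+90]
goto(W(x,30,110),o); move_l(W(x,30,Z))
y=-3; move_l(W(x,y,Z),speed=30)
for _ in range(4):
    wait(.2); e=edges(); s=e[0]-e[2]; print(y,"sticks",s,e[0],e[2],F())
    if abs(s-30)<.5 or s>30: break
    y-=30-s if 30-s<2 else (30-s)-.7; move_l(W(x,y,Z),speed=15)
print(get_obs()["t"])
E
```

```text
-3 sticks 25.083846611087978 -170.06341017788804 -195.14725678897602 [0.44 0.88 1.13]
-7.216153388912022 sticks 29.3831495107313 -170.06845057489642 -199.45160008562772 [-0.33 -0.1  -0.72]
-7.833003878180722 sticks 29.548512152559425 -170.0609115217284 -199.60942367428783 [-0.43  0.88 -0.74]
28.2833
```

The strip sticks out about 29.6 mm. Now a light final nudge against the rail, then I retreat and verify.

```bash
python3 - <<'E'
from h import *
np.set_printoptions(precision=3,suppress=True)
Z=44.5;o=[180,0,ORI[2]+90];y=-105
move_l(W(20,12,Z)); move_l(W(20,30,110)); 
goto(W(-112,y,90),ORI); move_l(W(-112,y,Z)); wait(.1); f0=F()
move_l(W(-44,y,Z),speed=60); x=-44
while x<-33:
    x+=1; move_l(W(x,y,Z),speed=30); f=F()-f0
    if abs(f[0])>6: break
print("end",x,f,rel(np.r_[get_obs()["tcp_pos"][:2],0],L0))
move_l(W(x-25,y,Z)); move_l(W(x-50,y,130)); goto(W(-60,240,200),o); wait(.2)
e=edges(); print("sticks",e[0]-e[2],(e[2]+e[3])/2)
P=measure("panel",PANEL,[*tf(L0,np.array([[23,-110,0.]]))[0][:2],L0[2]],("top",))
print(rel(P["top"][0],L0),get_obs()["t"]); cv2.imwrite("pics/p3.png",cv2.resize(get_image("top")[70:250,150:450,::-1],None,fx=2.66,fy=2.66,interpolation=cv2.INTER_CUBIC))
E
```

```text
end -35 [-7.327 -0.375  4.165] [ -37.488 -104.959    0.073]
sticks 29.554129716760002 -109.57367305177463
[  22.05  -109.899    0.   ] 37.1667
```

View pics/p3.png

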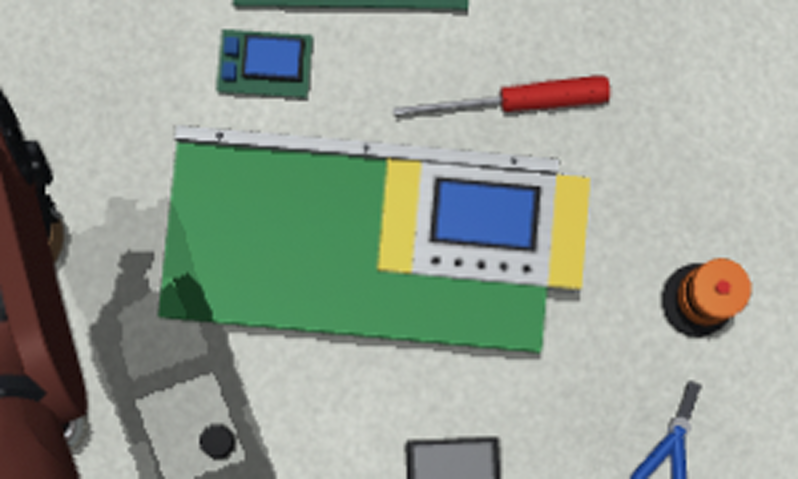

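The panel lies flush with the rail, and its yellow strip at (570,230) is just past the ledge end at (548,290). The bystanders in view have not moved and the arm is clear.

```bash
python3 -c "
from station import *
print(sign_off())"
```

```text
the job is handed in; nothing more can be done
None
```

The panel is flush with the guide rail, with the yellow strip sticking out about 29.6 mm past the reader end of the ledge, and I've handed the job in at about 37 s of the 54 s allowed.

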